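# Put the lids back on the washed condiment tubs

## Task

Four empty steel tubs and their four lids stand washed on the market stall, mixed up: cover every tub with the lid that fits it, taking each lid by its knob or handle and setting it down gently so that it drops fully home and lies level on the rim. Do not drop the lids, leave the tubs standing where they are, and do not disturb the beaker of pens or the spoon.

Things in the scene. Friction and masses are not known exactly. Their poses are not given: they have to be found in the camera images.
- small_round_tub: Small round open steel tub, empty, upright, loose, 300 g: outside diameter 88 mm (rim bead 94), inside 80, height 80. Origin: centre of the underside, z up. Tubs and lids stand mixed in two rough rows; any may stand anywhere among them.
- large_round_tub: Large round open steel tub, empty, upright, loose, 420 g: outside diameter 128 mm (rim bead 134), inside 120, height 75. Origin: centre of the underside, z up. Tubs and lids stand mixed in two rough rows; any may stand anywhere among them.
- square_tub: Square open steel tub, empty, upright, loose, 400 g: outside 108 mm along its x, 108 along its y (rim 3 wider all round), inside 100 by 100, height 65. Origin: centre of the underside, z up.
- oblong_tub: Oblong open steel tub, empty, upright, loose, 450 g: outside 96 mm along its x, 150 along its y (rim 3 wider all round), inside 88 by 142, height 65. Origin: centre of the underside, z up.
- small_round_lid: Small round steel lid, right way up, 70 g: disc 100 mm across, 3 thick; below it a sunk panel 64 across, 10 deep, on which it lies; that drops into the small round tub's mouth (8 play all round). Origin: centre of the panel's underside, z up; disc top at z 13. Black knob, 28 across, on the axis from z 19 to 45. Fully home: origin 70 mm above the tub's origin.
- large_round_lid: Large round steel lid, right way up, 120 g: disc 140 mm across, 3 thick; below it a sunk panel 104 across, 10 deep, on which it lies; that drops into the large round tub's mouth (8 play all round). Origin: centre of the panel's underside, z up; disc top at z 13. Black knob, 28 across, on the axis from z 19 to 45. Fully home: origin 65 mm above the tub's origin.
- square_lid: Square steel lid, 120 g: sheet 120 mm (its x) by 120 (its y), 3 thick; sunk panel below, 84 by 84, 10 deep; it drops into the square tub's mouth in line with its sides (any quarter turn; 8 play each side). Origin: centre of the panel's underside, z up; sheet top at z 13. Black handle bar over the centre, 60 along y, 12 wide, z 23 to 45. Fully home: origin 55 mm above the tub's origin.
- oblong_lid: Oblong steel lid, 140 g: sheet 108 mm (its x) by 162 (its y), 3 thick; sunk panel below, 72 by 126, 10 deep; it drops into the oblong tub's mouth in line with its sides (either way round; 8 play each side). Origin: centre of the panel's underside, z up; sheet top at z 13. Black handle bar over the centre, 60 along y, 12 wide, z 23 to 45. Fully home: origin 55 mm above the tub's origin.
- pen_beaker: Bystander: a grey plastic beaker with four marker pens, 80 mm across and about 120 mm tall, standing to the left of the work. Origin at the centre of its underside.
- serving_spoon: Bystander: a green-handled serving spoon, 240 mm long, lying across beyond the work. Origin at its middle, on the table, its x along the handle.
Mind the look-alikes: they are no part of the job. Leave any yellow look-alike of the square_lid alone.

How it is judged (in metres and radians):
At the end, for the whole second after the job is handed in: Each of the four tubs stands upright with its own lid seated: lid centre within 12 mm of the tub's centre, the lid's height within 4 mm of fully home, level within 0.06 rad; all lids released and at rest (horizontal distance between small_round_lid and small_round_tub below 0.012 m and z of small_round_lid in the frame of small_round_tub between 0.066 and 0.074 m and angle between each of small_round_lid, small_round_tub, large_round_lid, large_round_tub, square_lid, square_tub, oblong_lid, oblong_tub's own z axis and vertical below 0.06 rad and linear speed of each of small_round_lid, small_round_tub, large_round_lid, large_round_tub, square_lid, square_tub, oblong_lid, oblong_tub below 0.02 m/s and contact force between the fingers and small_round_lid below 0.05 N and horizontal distance between large_round_lid and large_round_tub below 0.012 m and z of large_round_lid in the frame of large_round_tub between 0.061 and 0.069 m and contact force between the fingers and large_round_lid below 0.05 N and horizontal distance between square_lid and square_tub below 0.012 m and z of square_lid in the frame of square_tub between 0.051 and 0.059 m and contact force between the fingers and square_lid below 0.05 N and horizontal distance between oblong_lid and oblong_tub below 0.012 m and z of oblong_lid in the frame of oblong_tub between 0.051 and 0.059 m and contact force between the fingers and oblong_lid below 0.05 N); the robot touches nothing.
It fails at once if a lid is dropped (it falls free at more than 0.75 m/s, a fall of about 30 mm) ((linear speed of small_round_lid above 0.75 m/s and contact force between anything else and small_round_lid below 0.02 N) or (linear speed of large_round_lid above 0.75 m/s and contact force between anything else and large_round_lid below 0.02 N) or (linear speed of square_lid above 0.75 m/s and contact force between anything else and square_lid below 0.02 N) or (linear speed of oblong_lid above 0.75 m/s and contact force between anything else and oblong_lid below 0.02 N)).
It fails at once if a tub is shoved more than 40 mm from where it stood (distance of any of small_round_tub, large_round_tub, square_tub, oblong_tub from where it was at the start of the episode above 0.04 m).
It fails at once if the beaker of pens or the spoon is moved more than 40 mm (distance of any of pen_beaker, serving_spoon from where it was at the start of the episode above 0.04 m).
It also fails if it takes over 104 s, if anything falls off the work surface, if the arm or the gripper's body presses on something with over 40 N, if the wrist force passes 120 N, or if a joint passes its speed limit or range.

## Robot

A 7-joint arm with a two-finger parallel gripper is mounted at the origin on the work surface. World frame = base frame: x ahead of the robot, y to its left, z up, the work surface at z = 0. Lengths are in mm, angles in degrees, forces in N, time in s.
With the tool pointing down it reaches from about 425 to 1025 mm from the base axis. Payload 9.4 kg.
Tool frame: the origin (TCP) lies at the very end of the fingers, on their centre line; the grasp point (between the pads) lies 19 mm behind it (manip.tcp_to_grasp is the distance from the TCP to the grasp point, in mm); z points along the fingers, y is the direction in which the jaws open and shut (so a half turn about z gives the same grasp; the last joint's range is limited). The gripper opens to 85 mm and grips with 20 to 120 N. Pads are 22 mm wide; open, the fingers measure 114 mm over their backs; the gripper's body (76 mm by 85 mm) begins 54 mm behind the grasp point. The pads swing forward as they close: fully open they stand 13 mm farther back than shut.
Start: joints at [61.094, 34.337, -0.143, 91.639, 0.103, 54.024, -4.572], TCP at [300.772, -659.667, 231.275] pointing down, gripper open.
Joint ranges: [-147.43, 147.43], [-19.82, 112.94], [-74.19, 73.91], [6.32, 146.72], [-59.91, 239.91], [6.04, 106.73], [-150.56, 150.56]. Speed limits (degrees/s): [127.2, 127.2, 172.46, 172.46, 180, 180, 180].

## Interface

Orientations are given as [roll, pitch, yaw] about the fixed x, y, z axes, in that order (R = Rz(yaw) Ry(pitch) Rx(roll)).
In Python, from cell import manip, read_camera, camera_model gives the robot as it stands.
- The arm moves only by the shell command python3 -m jog 'ROWS'. ROWS is a JSON object of lists of equal length, an entry for each row: "offset": the shift along the tool's x, y, z in m, a list of three; "rot": the turn, a rotation vector about the tool's x, y, z in degrees, a list of three; "fingers": the closure, from -1 (fully open) to 1 (shut). In form: {"offset": [[tx, ty, tz], ...], "rot": [[wx, wy, wz], ...], "fingers": [fingers, ...]}. A call has 1 to 5 rows; each row is the pose to reach, as a shift and turn from the pose commanded when the call began, along the tool's axes at that moment; what a row does not reach only later rows make up. A row lasts 1/12 s, in which the tool goes at most 41.7 mm and 7.16 degrees, less where a joint would pass 70% of its speed; a pose out of reach is approached as far as the arm can. A call with a gripper value outside its range is refused whole. The fingers move at their own pace and stop on an object; the grip force is fixed at half the most. Time passes only in rows, so rows that repeat a pose let the fingers close. It gives the time, the measured TCP pose, the force and the opening at its end, in the units of the state.
- manip.read_state(): the state, without advancing time (a new reading comes with each control period).
- read_camera(name): name is "side" or "top" or "wrist"; returns (picture, depth): 384x512x3 uint8, red, green, blue; 384x512 float32, mm along the optical axis (not along the pixel's ray), 0 where there is no reading.
- camera_model(name): a dict with "fx", "fy", "cx", "cy" (pixels), "position" and "orientation" of the camera in the world. Camera axes: x right, y up, looking along -z (the intrinsics and any distortion apply to the point x, -y, -z); pixel columns grow to the right and rows downward; lengths in mm; the calibration is good to about 2 mm. The wrist camera is an equidistant fisheye: a pixel r from the principal point sees the ray r / f radians off the axis. A picture is of the moment at which its call begins: read the wrist's pose just before it. camera_model takes no time and is no camera call; for the wrist camera it gives the pose at the moment of the call.
- manip.close_job(): hands the job in, once; it reports no verdict.
The state is a dict: "time_s": time; "joints": joint angles; "joint_vel": joint speeds; "tau": joint torques, N m; "eef_pos": TCP position; "ee_rot": TCP orientation; "contact_force": force on the tool from outside, world axes, zero at the start; "wrist_torque": the same for the moment, N m; "finger_gap": finger opening in mm.
Only numpy, scipy, OpenCV 4.12 (cv2) and the standard library are available. Lean on these libraries where they do the work, as an engineer would, in place of code of your own. Each camera call takes 0.05 s, during which the arm holds its last target. There are 200 camera calls.

## Working session

There is one attempt and no reset: what is moved stays moved. The work goes in short steps, Python scripts to look and compute and a shell command to move; the robot and the scene stay as the last step left them, time stands still between calls to the robot, and variables do not carry over. Pictures are saved under pics/ and viewed, about 12 in all and at most 16, crops included, and the job is handed in when it is done.

```bash
ls; mkdir -p pics; python3 - <<'E'
from cell import manip, read_camera, camera_model
import cv2
s=manip.read_state();print({k:s[k] for k in('time_s','eef_pos','ee_rot','finger_gap')})
for n in('top','side'):
    p,d=read_camera(n);print(n,camera_model(n));cv2.imwrite(f'pics/{n}0.png',cv2.resize(p[:,:,::-1],(800,600)))
    import numpy as np;np.save(f'{n}_d.npy',d);np.save(f'{n}_p.npy',p)
    print((d>0).mean())
E
```

```text
pics
{'time_s': 0.0, 'eef_pos': array([ 300.58412312, -659.23919845,  230.40595667]), 'ee_rot': array([-1.79911212e+02,  7.55889914e-03,  2.45158783e+01]), 'finger_gap': 85.37661205109589}
top {'fx': 418.12507381292596, 'fy': 418.12507381292596, 'cx': 254.84168892337098, 'cy': 184.3209436994112, 'position': array([ 288.97865513,   -5.10311643, 1664.68003054]), 'orientation': array([ 10.73616388,  -0.15143416, -90.39315068])}
0.9959259033203125
side {'fx': 495.4196012522825, 'fy': 495.4196012522825, 'cx': 254.35261394685745, 'cy': 191.98618425034238, 'position': array([  545.32701207, -1300.10934968,  1482.6001475 ]), 'orientation': array([41.86530219, -0.25389798, -3.03268406])}
0.98712158203125
```

View pics/top0.png

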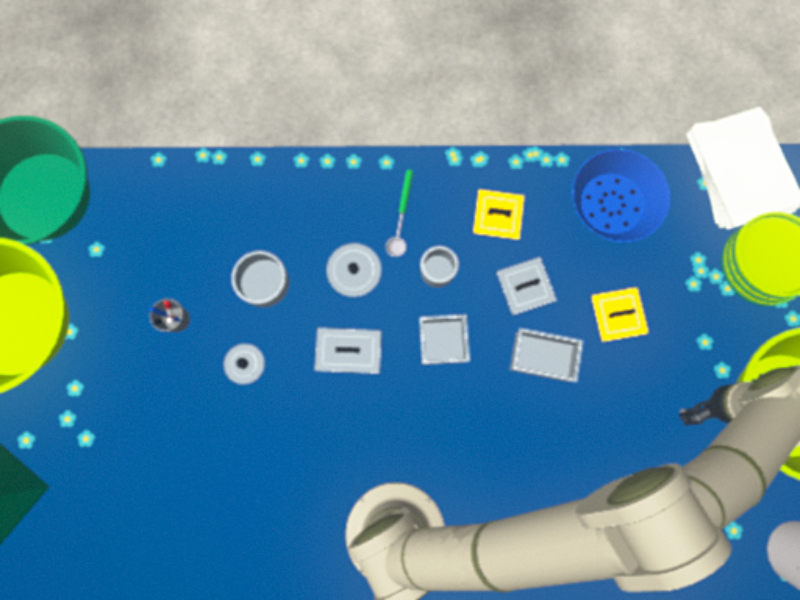

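View pics/side0.png

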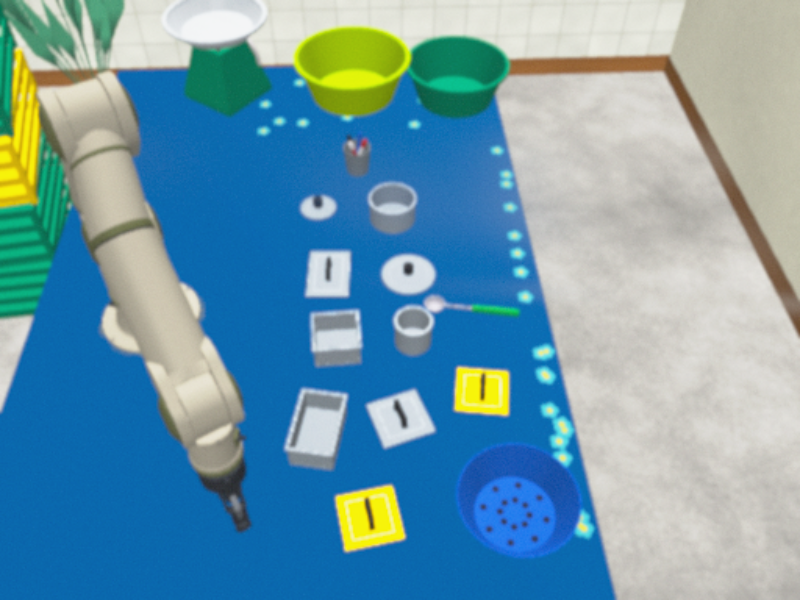

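The top picture (800 px wide) shows these steel objects:
- **Tubs:** large (260,278), small (439,265), square (444,339), oblong (546,355).
- **Lids:** large round (353,269), small round (243,364), oblong (348,350), steel square (526,285).

There are three square lids in view, at (526,285), (499,214) and (620,314). The last two are yellow, so they are look-alikes to leave alone; the steel one at (526,285) fits the description. The beaker is at (168,315) and the spoon at (403,210). Next I'll measure with depth from both views.

```bash
cat > h.py <<'E'
import numpy as np,cv2
from scipy.spatial.transform import Rotation as Ro
def cloud(d,m):
    v,u=np.mgrid[:384,:512]
    c=np.stack([(u-m['cx'])/m['fx']*d,-(v-m['cy'])/m['fy']*d,-d],-1)
    return c@Ro.from_euler('xyz',m['orientation'],degrees=True).as_matrix().T+m['position']
E
python3 - <<'E'
from h import *
from cell import camera_model
ob={'Ltub':(260,278),'Llid':(353,269),'Stub':(439,265),'Qlid':(526,285),'Slid':(243,364),'Olid':(348,350),'Qtub':(444,339),'Otub':(546,355),'beaker':(168,315)}
mt=camera_model('top');pt=np.load('top_p.npy');ct=cloud(np.load('top_d.npy'),mt)
ms=camera_model('side');ps=np.load('side_p.npy');cs=cloud(np.load('side_d.npy'),ms)
for n,(a,b) in ob.items():
    c0=ct[round(b/1.5625),round(a/1.5625)]
    for w,c,p in(('top',ct,pt),('side',cs,ps)):
        near=np.hypot(c[...,0]-c0[0],c[...,1]-c0[1])<105
        hi=near&(c[...,2]>(7 if 'lid' in n else 12))&(p.max(-1).astype(int)-p.min(-1)<60)
        k,l,st,ce=cv2.connectedComponentsWithStats(hi.astype(np.uint8))
        i=1+np.argmax(st[1:,4]); q=c[l==i]
        zt=np.percentile(q[:,2],97)
        if 'lid' in n:
            r=q[q[:,2]<22]
            kn=q[q[:,2]>30]
            extra=('knob',kn.mean(0).round(1),len(kn),'ang',cv2.minAreaRect(kn[:,:2].astype(np.float32)) if len(kn) else 0)
        else: r=q[q[:,2]>zt-14]; extra=()
        R=cv2.minAreaRect(r[:,:2].astype(np.float32))
        print(n,w,'rect',np.round(R[0],1),np.round(R[1],1),round(R[2],1),'ztop',zt.round(1),'zmed',np.median(r[:,2]).round(1),*extra)
E
```

```text
Ltub top rect [622.  337.4] [131.5 130.8] 26.0 ztop 80.6 zmed 73.9
Ltub side rect [621.9 335.5] [133.  130.1] 51.6 ztop 81.2 zmed 75.9
Llid top rect [651.2 104.3] [136.9 136. ] 20.0 ztop 43.3 zmed 13.2 knob [650.7 105.6  44.4] 41 ang ((650.7124633789062, 106.732666015625), (24.550025939941406, 26.18549919128418), 89.65823364257812)
Llid side rect [651.9 107.1] [140.  135.6] 85.1 ztop 46.1 zmed 15.8 knob [653.4 101.7  44.3] 46 ang ((654.14306640625, 103.26124572753906), (32.36304473876953, 28.217803955078125), 52.861000061035156)
Stub top rect [ 649.8 -111.7] [90.  89.4] 88.8 ztop 84.3 zmed 78.7
Stub side rect [ 650.5 -112.8] [92.5 89.4] 87.2 ztop 86.1 zmed 81.2
Qlid top rect [ 607.3 -339.7] [120.5 120. ] 17.8 ztop 43.9 zmed 12.6 knob [ 606.  -338.1   43.5] 49 ang ((606.6113891601562, -338.0796203613281), (11.462315559387207, 60.19416046142578), 17.34095573425293)
Qlid side rect [ 607.9 -337.5] [121.3 124.3] 17.6 ztop 47.3 zmed 15.4 knob [ 608.5 -342.7   44.9] 69 ang ((608.33203125, -339.3390808105469), (12.7845458984375, 61.115020751953125), 17.587528228759766)
Slid top rect [411.6 3
[... 491 characters left out ...]
75, 118.93863677978516), (58.80571746826172, 12.538071632385254), 87.33981323242188)
Olid side rect [444.2 119.6] [165.1 108.3] 87.6 ztop 44.8 zmed 15.8 knob [445.8 113.1  45. ] 42 ang ((444.8189697265625, 117.45254516601562), (66.40257263183594, 11.969880104064941), 87.78711700439453)
Qtub top rect [ 465.1 -121.7] [114.1 113.5] 2.1 ztop 70.0 zmed 64.5
Qtub side rect [ 467.8 -120.9] [110.8 124. ] 1.1 ztop 72.0 zmed 66.7
Otub top rect [ 424.2 -374.7] [158.3 102.2] 78.6 ztop 69.6 zmed 63.6
Otub side rect [ 425.6 -372.7] [161.2 103.3] 78.4 ztop 71.5 zmed 66.5
beaker top rect [517.1 557.1] [37.2 41.1] 15.9 ztop 115.1 zmed 112.2
beaker side rect [524.7 548.6] [35.8 49. ] 0.4 ztop 112.5 zmed 106.4
```

Two views agree to about 2 mm (z too). The square lid comes first, so I'll turn the tool to yaw 107.5 and check that lid in an enlarged crop.

```bash
cat >> h.py <<'E'
def go(x,y,z,yaw,s=None):
    "print the shift (m) and turn to a pose from the present one; returns nothing"
    from cell import manip
    s=manip.read_state();R=Ro.from_euler('xyz',s['ee_rot'],degrees=True)
    T=Ro.from_euler('xyz',[180,0,yaw],degrees=True)
    print('t',round(s['time_s'],2),'at',s['eef_pos'].round(1),s['ee_rot'].round(1),'F',np.round(s['contact_force'],1),'gap',round(s['finger_gap'],1))
    print('offset',(R.inv().apply(np.array([x,y,z])-s['eef_pos'])/1000).round(4),'rot',(R.inv()*T).as_rotvec(degrees=True).round(2))
if __name__=='__main__':
    import sys;go(*map(float,sys.argv[1:]))
E
python3 - <<'E'
from h import *
p=np.load('top_p.npy');r=p[110:260,290:440,::-1]
cv2.imwrite('pics/crop.png',cv2.resize(r,(600,600),interpolation=cv2.INTER_CUBIC))
E
python3 -m jog '{"offset":[[0,0,0],[0,0,0],[0,0,0],[0,0,0],[0,0,0]],"rot":[[0,0,-35],[0,0,-35],[0,0,-35],[0,0,-35],[0,0,-35]],"fingers":[-1,-1,-1,-1,-1]}'
python3 -m jog '{"offset":[[0,0,0],[0,0,0],[0,0,0],[0,0,0],[0,0,0]],"rot":[[0,0,-35],[0,0,-35],[0,0,-35],[0,0,-35],[0,0,-35]],"fingers":[-1,-1,-1,-1,-1]}'
python3 -m jog '{"offset":[[0,0,0],[0,0,0],[0,0,0]],"rot":[[0,0,-13],[0,0,-13],[0,0,-13]],"fingers":[-1,-1,-1]}'
python3 h.py 607.5 -338.5 180 107.5
```

```text
time_s: 0.52
eef_pos: [300.6, -659.5, 230.8]
ee_rot: [-180.0, -0.0, 59.9]
contact_force: [0.3, -1.0, -1.2]
finger_gap: 85.4
time_s: 0.93
eef_pos: [300.5, -659.5, 230.8]
ee_rot: [-180.0, -0.0, 94.9]
contact_force: [0.1, 0.2, 0.1]
finger_gap: 85.6
time_s: 1.18
eef_pos: [300.3, -659.6, 230.6]
ee_rot: [-180.0, -0.1, 107.7]
contact_force: [-0.4, -0.4, 0.8]
finger_gap: 85.6
t 1.18 at [ 300.3 -659.6  230.6] [-1.800e+02 -1.000e-01  1.077e+02] F [-0.4 -0.4  0.8] gap 85.6
offset [0.2121 0.3905 0.0508] rot [-0.   -0.06  0.25]
```

View pics/crop.png

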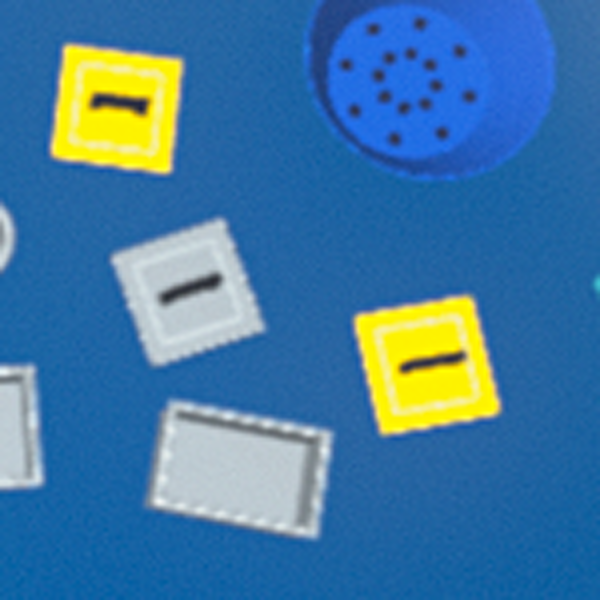

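The crop shows the steel lid at (188,290) and both yellow lids elsewhere, so the target is confirmed. I'll approach it and check with the wrist camera.

```bash

python3 -m jog '{"offset":[[0.095,0.174,0.023],[0.095,0.174,0.023],[0.095,0.174,0.023],[0.095,0.174,0.023],[0.095,0.174,0.023]],"rot":[[0,0,0],[0,0,0],[0,0,0],[0,0,0],[0,0,0]],"fingers":[-1,-1,-1,-1,-1]}' >/dev/null
python3 -m jog '{"offset":[[0.095,0.174,0.023],[0.095,0.174,0.023],[0.095,0.174,0.023],[0.095,0.174,0.023],[0.095,0.174,0.023]],"rot":[[0,0,0],[0,0,0],[0,0,0],[0,0,0],[0,0,0]],"fingers":[-1,-1,-1,-1,-1]}' >/dev/null
python3 -m jog '{"offset":[[0.022,0.042,0.005],[0.022,0.042,0.005],[0.022,0.042,0.005]],"rot":[[0,0,0],[0,0,0],[0,0,0]],"fingers":[-1,-1,-1]}'
python3 - <<'E'
from h import *
from cell import *
m=camera_model('wrist');p,d=read_camera('wrist');print(m)
cv2.imwrite('pics/w1.png',cv2.resize(p[:,:,::-1],(800,600)))
np.save('w1_p.npy',p);np.save('w1_d.npy',d)
E
python3 h.py 607.5 -338.5 18 107.5
```

```text
time_s: 2.27
eef_pos: [611.7, -335.4, 179.7]
ee_rot: [179.9, -0.1, 107.7]
contact_force: [-1.0, -0.7, -0.6]
finger_gap: 85.5
{'fx': 297.3186396354542, 'fy': 297.3186396354542, 'cx': 256.57439541865347, 'cy': 193.51887452557403, 'position': array([ 585.98344234, -258.40259728,  321.70637619]), 'orientation': array([-18.28463421,  -0.0497683 ,  17.65284718])}
t 2.32 at [ 609.9 -338.2  179.8] [-1.800e+02 -1.000e-01  1.075e+02] F [-0.4 -0.5 -1.2] gap 85.6
offset [ 0.0003 -0.0023  0.1618] rot [-0.01 -0.05  0.03]
```

View pics/w1.png

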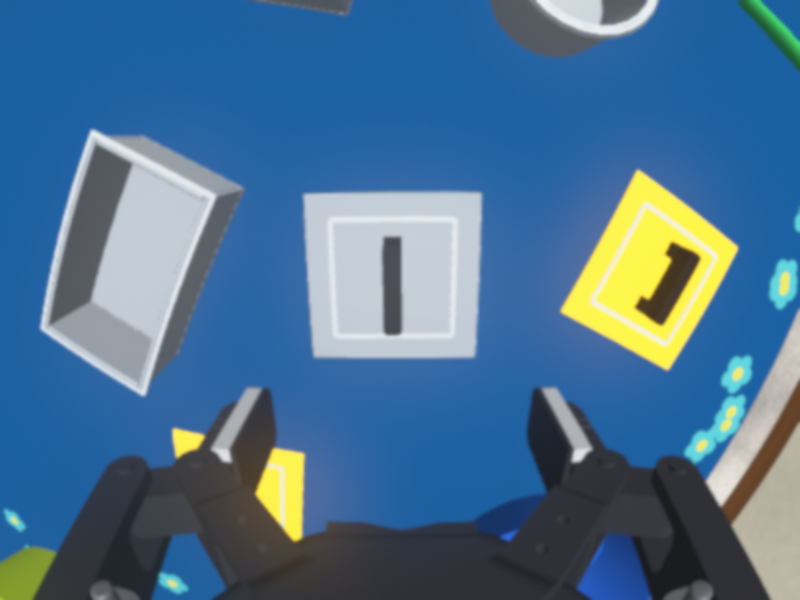

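The wrist picture shows the steel lid centred, with its bar at (392,285) running vertically and the jaws astride it left and right. I'll take the bar's pose by fisheye and also measure the oblong tub in view.

```bash
cat > w.py <<'E'
from h import *
def wcloud(d,m):
    v,u=np.mgrid[:384,:512].astype(float)
    x=(u-m['cx'])/m['fx'];y=(v-m['cy'])/m['fy'];t=np.maximum(np.hypot(x,y),1e-9);k=np.tan(np.minimum(t,1.4))/t
    c=np.stack([x*k*d,-y*k*d,-d],-1)
    return c@Ro.from_euler('xyz',m['orientation'],degrees=True).as_matrix().T+m['position']
def rect(c,c0,r,lo,hi):
    s=(np.hypot(c[...,0]-c0[0],c[...,1]-c0[1])<r)&(c[...,2]>lo)&(c[...,2]<hi)
    s=cv2.morphologyEx(s.astype(np.uint8),cv2.MORPH_OPEN,np.ones((2,2),np.uint8))>0
    q=c[s];R=cv2.minAreaRect(q[:,:2].astype(np.float32));print(np.round(R[0],1),np.round(R[1],1),round(R[2],1),'z',np.median(q[:,2]).round(1),len(q))
E
python3 - <<'E'
from w import *
from cell import camera_model
c=wcloud(np.load('w1_d.npy'),camera_model('wrist'))
rect(c,(607,-338),45,32,55);rect(c,(607,-338),100,8,20);rect(c,(425,-373),100,55,75)
E
```

```text
[ 598.6 -323.6] [ 11.5 128.2] 17.7 z 43.8 713
[ 603.5 -334.8] [124.2 152.6] 17.7 z 12.3 10794
[ 430.5 -367.7] [344.3 148.4] 58.1 z 64.0 3393
```

```bash

python3 -m jog '{"offset":[[0,-0.002,0.04],[0,-0.002,0.08],[0,-0.002,0.12],[0,-0.002,0.15],[0,-0.002,0.162]],"rot":[[0,0,0],[0,0,0],[0,0,0],[0,0,0],[0,0,0]],"fingers":[-1,-1,-1,-1,-1]}' >/dev/null
python3 -m jog '{"offset":[[0,0,0],[0,0,0],[0,0,0],[0,0,0],[0,0,0]],"rot":[[0,0,0],[0,0,0],[0,0,0],[0,0,0],[0,0,0]],"fingers":[-1,0.5,1,1,1]}'
python3 -m jog '{"offset":[[0,0,0],[0,0,0],[0,0,0],[0,0,0],[0,0,0]],"rot":[[0,0,0],[0,0,0],[0,0,0],[0,0,0],[0,0,0]],"fingers":[1,1,1,1,1]}'
python3 -m jog '{"offset":[[0,0,0],[0,0,0],[0,0,0],[0,0,0],[0,0,0]],"rot":[[0,0,0],[0,0,0],[0,0,0],[0,0,0],[0,0,0]],"fingers":[1,1,1,1,1]}'
python3 h.py 607.5 -338.5 150 107.5
```

```text
time_s: 3.15
eef_pos: [607.9, -341.4, 20.3]
ee_rot: [179.9, 0.1, 107.5]
contact_force: [0.4, -0.4, -1.0]
finger_gap: 38.7
time_s: 3.57
eef_pos: [607.5, -341.1, 19.4]
ee_rot: [180.0, 0.1, 107.5]
contact_force: [-1.2, -0.7, 7.0]
finger_gap: 11.2
time_s: 3.98
eef_pos: [607.5, -341.0, 19.4]
ee_rot: [180.0, 0.1, 107.5]
contact_force: [-1.2, 0.8, 6.7]
finger_gap: 10.9
t 3.98 at [ 607.5 -341.    19.4] [1.800e+02 1.000e-01 1.075e+02] F [-1.2  0.8  6.7] gap 10.9
offset [ 0.0023  0.0009 -0.1306] rot [0.05 0.07 0.01]
```

```bash

python3 -m jog '{"offset":[[0,0,-0.01],[0,0,-0.04],[0,0,-0.08],[0,0,-0.115],[0,0,-0.13]],"rot":[[0,0,0],[0,0,0],[0,0,0],[0,0,5],[0,0,10]],"fingers":[1,1,1,1,1]}'
python3 -m jog '{"offset":[[0,0,0],[0,0,0],[0,0,0],[0,0,0]],"rot":[[0,0,5.7],[0,0,5.7],[0,0,5.7],[0,0,5.7]],"fingers":[1,1,1,1]}'
python3 - <<'E'
from w import *
from cell import *
s=manip.read_state();m=camera_model('wrist');p,d=read_camera('wrist')
cv2.imwrite('pics/w2.png',cv2.resize(p[:,:,::-1],(800,600)))
np.save('w2_p.npy',p)
c=wcloud(d,m);print(s['eef_pos'],s['ee_rot'])
e=s['eef_pos'];rect(c,e[:2],100,e[2]-12,e[2]-2)
E
python3 h.py 466.5 -121.3 150 91.8
```

```text
time_s: 4.4
eef_pos: [608.7, -341.3, 153.7]
ee_rot: [179.7, 0.1, 97.3]
contact_force: [0.4, 0.3, -0.9]
finger_gap: 10.8
time_s: 4.73
eef_pos: [606.5, -340.4, 147.7]
ee_rot: [-179.9, -0.0, 92.0]
contact_force: [0.3, -0.2, -0.9]
finger_gap: 10.9
[ 606.48600946 -340.44780816  147.68752606] [-1.79926158e+02 -2.86311983e-02  9.20026750e+01]
[ 636.3 -395.5] [176.9 274.9] 2.3 z 140.6 25295
t 4.78 at [ 606.5 -340.4  147.4] [-179.9   -0.    92. ] F [-0.2  0.2 -0.7] gap 11.2
offset [ 0.2238 -0.1324 -0.0022] rot [-0.09 -0.05  0.17]
```

View pics/w2.png

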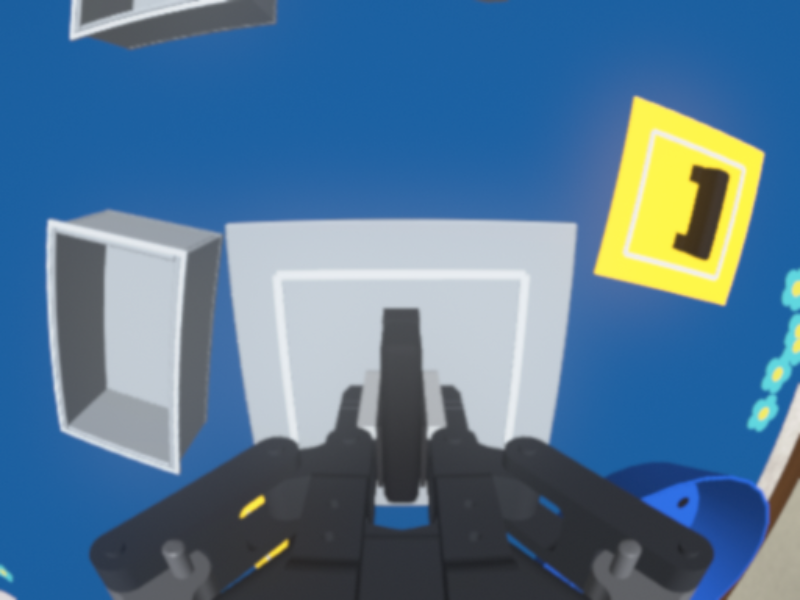

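The picture shows the lid held level by its bar. Its front edge runs from (227,225) to (576,222). I'll work out the offset of its centre from the TCP.

```bash
cat >> w.py <<'E'
def ray(m,u8,v8,z):
    "800-px fisheye pixel -> world point on the plane z"
    x=((u8+.5)/1.5625-.5-m['cx'])/m['fx'];y=((v8+.5)/1.5625-.5-m['cy'])/m['fy'];t=np.hypot(x,y)
    v=Ro.from_euler('xyz',m['orientation'],degrees=True).apply([x*np.sin(t)/t,-y*np.sin(t)/t,-np.cos(t)])
    return m['position']+v*(z-m['position'][2])/v[2]
E
python3 - <<'E'
from w import *
from cell import *
m=camera_model('wrist');s=manip.read_state()
T=Ro.from_euler('xyz',s['ee_rot'],degrees=True)
for q in((227,225),(576,222),(401,219)):
    P=ray(m,*q,s['eef_pos'][2]-6.4);print(P.round(1),'tool',T.inv().apply(P-s['eef_pos']).round(1))
E
python3 -m jog '{"offset":[[0.112,-0.066,0],[0.112,-0.066,0],[0.112,-0.066,0],[0.112,-0.066,0],[0.112,-0.066,0]],"rot":[[0,0,0],[0,0,0],[0,0,0],[0,0,0],[0,0,0]],"fingers":[1,1,1,1,1]}' >/dev/null
python3 -m jog '{"offset":[[0.112,-0.066,0],[0.112,-0.066,0],[0.112,-0.066,0],[0.112,-0.066,0],[0.112,-0.066,0]],"rot":[[0,0,0],[0,0,0],[0,0,0],[0,0,0],[0,0,0]],"fingers":[1,1,1,1,1]}'
python3 h.py 466.5 -121.3 76 91.8
```

```text
[ 544.7 -283.1  141. ] tool [ 59.4 -59.8   6.5]
[ 662.1 -278.   141. ] tool [60.5 57.7  6.4]
[ 603.3 -280.4  141. ] tool [60.1 -1.1  6.5]
time_s: 5.62
eef_pos: [467.5, -119.6, 148.2]
ee_rot: [-179.9, -0.0, 92.1]
contact_force: [0.7, 0.1, -0.8]
finger_gap: 11.0
t 5.62 at [ 467.5 -119.6  148.2] [-179.9   -0.    92.1] F [ 0.7  0.1 -0.8] gap 11.0
offset [-0.0017 -0.001   0.0722] rot [-0.06 -0.02  0.26]
```

The lid is centred on the TCP to about 1 mm. Lowering it.

```bash

python3 -m jog '{"offset":[[-0.002,-0.001,0.02],[-0.002,-0.001,0.04],[-0.002,-0.001,0.052],[-0.002,-0.001,0.058],[-0.002,-0.001,0.062]],"rot":[[0,0,0],[0,0,0],[0,0,0],[0,0,0],[0,0,0]],"fingers":[1,1,1,1,1]}'
python3 -m jog '{"offset":[[0,0,0.003],[0,0,0.006],[0,0,0.008],[0,0,0.01],[0,0,0.01]],"rot":[[0,0,0],[0,0,0],[0,0,0],[0,0,0],[0,0,0]],"fingers":[1,1,1,1,1]}'
python3 h.py 466.5 -121.3 74.4 91.8
```

```text
time_s: 6.03
eef_pos: [467.9, -124.3, 85.2]
ee_rot: [-180.0, 0.0, 91.8]
contact_force: [0.1, 0.8, -0.5]
finger_gap: 10.9
time_s: 6.45
eef_pos: [467.2, -123.1, 76.3]
ee_rot: [180.0, 0.0, 91.8]
contact_force: [0.4, 1.0, -0.1]
finger_gap: 10.8
t 6.45 at [ 467.2 -123.1   76.3] [180.    0.   91.8] F [ 0.4  1.  -0.1] gap 10.8
offset [ 0.0019 -0.0006  0.0019] rot [0.01 0.01 0.02]
```

```bash

python3 -m jog '{"offset":[[0.002,0,0.001],[0.002,0,0.002],[0.002,0,0.003],[0.002,0,0.003]],"rot":[[0,0,0],[0,0,0],[0,0,0],[0,0,0]],"fingers":[1,1,1,1]}'
python3 h.py 466.5 -121.3 74.4 91.8
```

```text
time_s: 6.78
eef_pos: [467.1, -120.8, 74.2]
ee_rot: [179.9, 0.0, 91.8]
contact_force: [-3.2, 1.6, 14.5]
finger_gap: 11.2
t 6.78 at [ 467.1 -120.8   74.2] [179.9   0.   91.8] F [-3.2  1.6 14.5] gap 11.2
offset [-0.0005 -0.0006 -0.0002] rot [0.05 0.03 0.05]
```

Seated: contact came at the expected height. I'll release, rise and go to the oblong lid.

```bash

python3 -m jog '{"offset":[[0,0,-0.002],[0,0,-0.002],[0,0,-0.002],[0,0,-0.002],[0,0,-0.002]],"rot":[[0,0,0],[0,0,0],[0,0,0],[0,0,0],[0,0,0]],"fingers":[0.5,0,-0.5,-1,-1]}'
python3 -m jog '{"offset":[[0,0,-0.01],[0,0,-0.04],[0,0,-0.07],[0,0,-0.09],[0,0,-0.09]],"rot":[[0,0,0],[0,0,0],[0,0,0],[0,0,4.4],[0,0,4.4]],"fingers":[-1,-1,-1,-1,-1]}'
python3 - <<'E'
from w import *
from cell import *
p,d=read_camera('wrist');cv2.imwrite('pics/w3.png',cv2.resize(p[:,:,::-1],(800,600)))
E
python3 h.py 444.2 119 150 87.4
```

```text
time_s: 7.2
eef_pos: [466.9, -121.1, 75.1]
ee_rot: [-180.0, -0.0, 91.8]
contact_force: [0.9, -0.0, -0.8]
finger_gap: 69.0
time_s: 7.62
eef_pos: [468.6, -121.4, 168.6]
ee_rot: [179.7, 0.0, 87.1]
contact_force: [1.0, -1.2, -0.1]
finger_gap: 85.2
t 7.67 at [ 467.9 -121.4  166.9] [179.8   0.   87.3] F [-0.1  1.  -0.4] gap 85.2
offset [ 0.2391 -0.0349  0.0166] rot [ 0.22  0.04 -0.05]
```

View pics/w3.png

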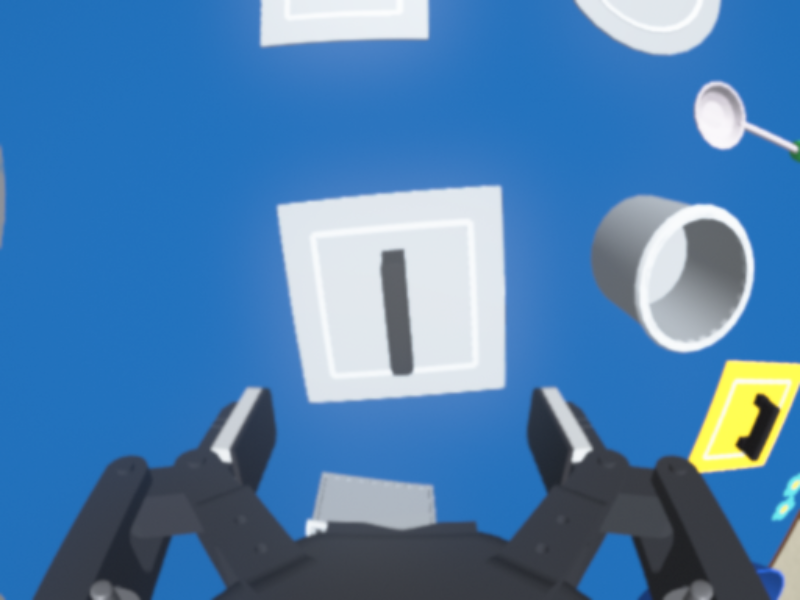

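The square lid lies on the tub with no gap seen, its bar at (397,312). On to the oblong lid.

```bash

python3 -m jog '{"offset":[[0.18,-0.026,0.01],[0.18,-0.026,0.01],[0.18,-0.026,0.01],[0.18,-0.026,0.01],[0.18,-0.026,0.01]],"rot":[[0,0,0],[0,0,0],[0,0,0],[0,0,0],[0,0,0]],"fingers":[-1,-1,-1,-1,-1]}' >/dev/null
python3 -m jog '{"offset":[[0.03,-0.006,0.01],[0.059,-0.009,0.03],[0.059,-0.009,0.06],[0.059,-0.009,0.06],[0.059,-0.009,0.06]],"rot":[[0,0,0],[0,0,0],[0,0,0],[0,0,0],[0,0,0]],"fingers":[-1,-1,-1,-1,-1]}'
python3 h.py 444.2 119 22 87.4
```

```text
time_s: 8.5
eef_pos: [441.1, 118.7, 93.7]
ee_rot: [-179.7, 0.2, 87.5]
contact_force: [0.5, 0.4, 0.7]
finger_gap: 85.4
t 8.5 at [441.1 118.7  93.7] [-179.7    0.2   87.5] F [0.5 0.4 0.7] gap 85.4
offset [0.0006 0.0034 0.0717] rot [-0.29  0.15  0.13]
```

```bash

python3 -m jog '{"offset":[[0,0.003,0.02],[0,0.003,0.045],[0,0.003,0.062],[0,0.003,0.071],[0,0.003,0.071]],"rot":[[0,0,0],[0,0,0],[0,0,0],[0,0,0],[0,0,0]],"fingers":[-1,-1,-1,-1,-1]}' >/dev/null
python3 -m jog '{"offset":[[0,0,0],[0,0,0],[0,0,0],[0,0,0],[0,0,0]],"rot":[[0,0,0],[0,0,0],[0,0,0],[0,0,0],[0,0,0]],"fingers":[0,0.5,1,1,1]}'
python3 -m jog '{"offset":[[0,0,0],[0,0,0],[0,0,0],[0,0,0],[0,0,0]],"rot":[[0,0,0],[0,0,0],[0,0,0],[0,0,0],[0,0,0]],"fingers":[1,1,1,1,1]}'
python3 h.py 444.2 119 150 87.4
```

```text
time_s: 9.33
eef_pos: [446.1, 119.1, 25.0]
ee_rot: [179.9, -0.0, 87.4]
contact_force: [0.1, 0.8, -0.8]
finger_gap: 25.4
time_s: 9.75
eef_pos: [445.9, 119.1, 24.9]
ee_rot: [180.0, -0.0, 87.4]
contact_force: [-0.2, -0.4, 9.7]
finger_gap: 10.8
t 9.75 at [445.9 119.1  24.9] [180.   -0.   87.4] F [-0.2 -0.4  9.7] gap 10.8
offset [-0.0002 -0.0016 -0.1252] rot [ 0.04 -0.    0.01]
```

```bash

python3 -m jog '{"offset":[[0,0,-0.01],[0,0,-0.04],[0,0,-0.08],[0,0,-0.12],[0,0,-0.135]],"rot":[[0,0,0],[0,0,0],[0,0,0],[0,0,0],[0,0,0]],"fingers":[1,1,1,1,1]}'
python3 -m jog '{"offset":[[0,0,0],[0,0,0],[0,0,0],[0,0,0]],"rot":[[0,0,0],[0,0,5],[0,0,8.9],[0,0,8.9]],"fingers":[1,1,1,1]}'
python3 - <<'E'
from w import *
from cell import *
s=manip.read_state();print(s['eef_pos'],s['ee_rot'],camera_model('wrist'));p,d=read_camera('wrist');cv2.imwrite('pics/w4.png',cv2.resize(p[:,:,::-1],(800,600)))
E
python3 h.py 425 -373.7 160 78.5
```

```text
time_s: 10.17
eef_pos: [446.6, 119.5, 163.5]
ee_rot: [179.8, -0.1, 87.4]
contact_force: [0.2, 0.1, -1.5]
finger_gap: 10.6
time_s: 10.5
eef_pos: [445.3, 118.9, 158.6]
ee_rot: [-180.0, 0.0, 78.3]
contact_force: [0.1, -0.1, -0.6]
finger_gap: 10.6
[445.31720351 118.86680681 158.59421213] [-1.79955171e+02  4.36583065e-02  7.83325267e+01] {'fx': 297.3186396354542, 'fy': 297.3186396354542, 'cx': 256.57439541865347, 'cy': 193.51887452557403, 'position': array([460.89590007, 198.46519229, 300.37134149]), 'orientation': array([-18.45947914,   0.0818847 , -11.68755012])}
t 10.55 at [445.3 118.9 158.5] [-1.799e+02  1.000e-01  7.860e+01] F [ 0.5  1.1 -2. ] gap 10.4
offset [-0.4869  0.0776 -0.0011] rot [-0.06  0.06  0.09]
```

View pics/w4.png

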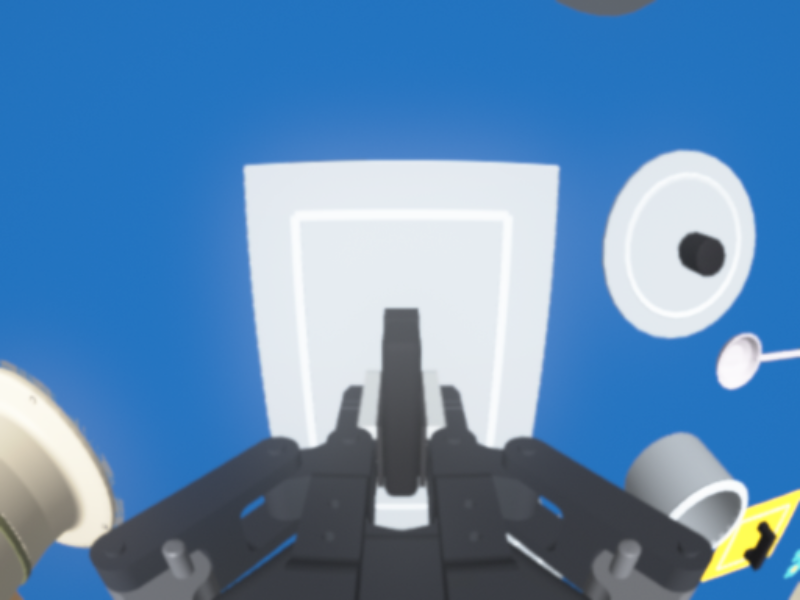

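The lid is held square, its front edge running from (245,165) to (558,166). Measure and carry.

```bash

python3 - <<'E'
from w import *
from cell import *
m=camera_model('wrist');s=manip.read_state()
T=Ro.from_euler('xyz',s['ee_rot'],degrees=True)
for q in((245,165),(558,166),(401,160)):
    P=ray(m,*q,s['eef_pos'][2]-11.9);print('tool',T.inv().apply(P-s['eef_pos']).round(1))
E
python3 -m jog '{"offset":[[-0.163,0.026,0],[-0.163,0.026,0],[-0.163,0.026,0],[-0.163,0.026,0],[-0.163,0.026,0]],"rot":[[0,0,0],[0,0,0],[0,0,0],[0,0,0],[0,0,0]],"fingers":[1,1,1,1,1]}' 
python3 -m jog '{"offset":[[-0.163,0.026,0],[-0.163,0.026,0],[-0.163,0.026,0],[-0.163,0.026,0],[-0.163,0.026,0]],"rot":[[0,0,0],[0,0,0],[0,0,0],[0,0,0],[0,0,0]],"fingers":[1,1,1,1,1]}' >/dev/null
python3 -m jog '{"offset":[[-0.163,0.026,0],[-0.163,0.026,0],[-0.163,0.026,0],[-0.163,0.026,0],[-0.163,0.026,0]],"rot":[[0,0,0],[0,0,0],[0,0,0],[0,0,0],[0,0,0]],"fingers":[1,1,1,1,1]}' >/dev/null
python3 -m jog '{"offset":[[0,0,0],[0,0,0]],"rot":[[0,0,0],[0,0,0]],"fingers":[1,1]}' >/dev/null
python3 h.py 425 -373.7 80 78.5
```

```text
tool [ 79.  -53.9  11.9]
tool [78.6 52.  11.8]
tool [78.8 -1.1 11.8]
time_s: 10.97
eef_pos: [436.8, -53.8, 158.3]
ee_rot: [-179.8, 0.2, 78.1]
contact_force: [-0.8, 1.0, -0.8]
finger_gap: 10.9
t 11.97 at [ 424.6 -374.6  158.3] [-1.799e+02 -1.000e-01  7.860e+01] F [ 1.  -0.1 -1.1] gap 10.9
offset [0.0009 0.0003 0.0783] rot [-0.09 -0.07  0.08]
```

```bash

python3 -m jog '{"offset":[[0.002,0,0.02],[0.002,0,0.04],[0.002,0,0.056],[0.002,0,0.064],[0.002,0,0.068]],"rot":[[0,0,0],[0,0,0],[0,0,0],[0,0,0],[0,0,0]],"fingers":[1,1,1,1,1]}' >/dev/null
python3 -m jog '{"offset":[[0,0,0.003],[0,0,0.005],[0,0,0.007],[0,0,0.007],[0,0,0.007]],"rot":[[0,0,0],[0,0,0],[0,0,0],[0,0,0],[0,0,0]],"fingers":[1,1,1,1,1]}'
python3 h.py 425.4 -371.7 79.6 78.5
```

```text
time_s: 12.8
eef_pos: [425.4, -373.8, 84.7]
ee_rot: [180.0, 0.0, 78.5]
contact_force: [-1.3, -0.4, -1.4]
finger_gap: 10.5
t 12.8 at [ 425.4 -373.8   84.7] [180.    0.   78.5] F [-1.3 -0.4 -1.4] gap 10.5
offset [ 0.0021 -0.0004  0.0051] rot [0.04 0.02 0.01]
```

```bash

python3 -m jog '{"offset":[[0.001,0,0.002],[0.001,0,0.004],[0.001,0,0.005],[0.001,0,0.006],[0.001,0,0.006]],"rot":[[0,0,0],[0,0,0],[0,0,0],[0,0,0],[0,0,0]],"fingers":[1,1,1,1,1]}'
python3 h.py 425.4 -372.7 79.6 78.5
```

```text
time_s: 13.22
eef_pos: [425.5, -372.7, 79.9]
ee_rot: [180.0, 0.1, 78.5]
contact_force: [-3.8, 2.7, 20.1]
finger_gap: 10.6
t 13.22 at [ 425.5 -372.7   79.9] [1.80e+02 1.00e-01 7.85e+01] F [-3.8  2.7 20.1] gap 10.6
offset [-0.0001 -0.0001  0.0003] rot [0.03 0.05 0.01]
```

```bash

python3 -m jog '{"offset":[[0,0,-0.002],[0,0,-0.002],[0,0,-0.002],[0,0,-0.002],[0,0,-0.002]],"rot":[[0,0,0],[0,0,0],[0,0,0],[0,0,0],[0,0,0]],"fingers":[0.5,0,-0.5,-1,-1]}'
python3 -m jog '{"offset":[[0,0,-0.01],[0,0,-0.04],[0,0,-0.07],[0,0,-0.09],[0,0,-0.09],[0,0,-0.09]],"rot":[[0,0,0],[0,0,0],[0,0,0],[0,0,0],[0,0,0],[0,0,0]],"fingers":[-1,-1,-1,-1,-1,-1]}' || python3 -m jog '{"offset":[[0,0,-0.01],[0,0,-0.04],[0,0,-0.07],[0,0,-0.09],[0,0,-0.09]],"rot":[[0,0,0],[0,0,0],[0,0,0],[0,0,0],[0,0,0]],"fingers":[-1,-1,-1,-1,-1]}'
python3 h.py 651.5 105.5 165 78.5
```

```text
time_s: 13.63
eef_pos: [425.4, -372.6, 80.0]
ee_rot: [-180.0, -0.0, 78.5]
contact_force: [0.2, -0.5, -0.4]
finger_gap: 69.0
time_s: 14.05
eef_pos: [427.1, -373.8, 174.8]
ee_rot: [179.7, 0.2, 78.5]
contact_force: [0.2, -0.2, -0.9]
finger_gap: 85.3
t 14.05 at [ 427.1 -373.8  174.8] [179.7   0.2  78.5] F [ 0.2 -0.2 -0.9] gap 85.3
offset [0.5145 0.1243 0.009 ] rot [ 0.32  0.16 -0.01]invalid input at $: expected 1 to 5 rows
```

```bash

python3 -m jog '{"offset":[[0.171,0.041,0],[0.171,0.041,0],[0.171,0.041,0],[0.171,0.041,0],[0.171,0.041,0]],"rot":[[0,0,0],[0,0,0],[0,0,0],[0,0,0],[0,0,0]],"fingers":[-1,-1,-1,-1,-1]}' >/dev/null
python3 -m jog '{"offset":[[0.171,0.041,0],[0.171,0.041,0],[0.171,0.041,0],[0.171,0.041,0],[0.171,0.041,0]],"rot":[[0,0,0],[0,0,0],[0,0,0],[0,0,0],[0,0,0]],"fingers":[-1,-1,-1,-1,-1]}' >/dev/null
python3 -m jog '{"offset":[[0.171,0.041,0],[0.171,0.041,0],[0.171,0.041,0.02],[0.171,0.041,0.04],[0.171,0.041,0.07]],"rot":[[0,0,0],[0,0,0],[0,0,0],[0,0,0],[0,0,0]],"fingers":[-1,-1,-1,-1,-1]}' >/dev/null
python3 -m jog '{"offset":[[0,0,0],[0,0,0],[0,0,0]],"rot":[[0,0,0],[0,0,0],[0,0,0]],"fingers":[-1,-1,-1]}' >/dev/null
python3 h.py 651.5 105.5 21 78.5
python3 - <<'E'
from w import *
from cell import *
s=manip.read_state();p,d=read_camera('wrist');cv2.imwrite('pics/w5.png',cv2.resize(p[:,:,::-1],(800,600)))
E
```

```text
t 15.55 at [647.8 103.9 101.6] [-1.80e+02  1.00e-01  7.85e+01] F [ 0.2 -0.   0.6] gap 85.4
offset [0.0024 0.0034 0.0806] rot [-0.03  0.06 -0.03]
```

View pics/w5.png

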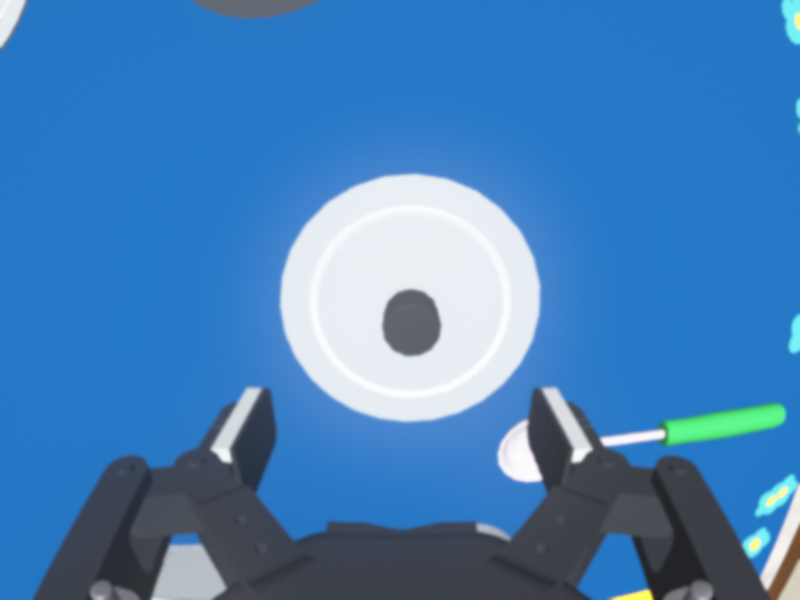

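The knob is at (411,322), between the jaws, and the spoon bowl (525,450) is well clear of the right finger. Descending to grasp.

```bash

python3 -m jog '{"offset":[[0.0024,0.0034,0.02],[0.0024,0.0034,0.045],[0.0024,0.0034,0.065],[0.0024,0.0034,0.079],[0.0024,0.0034,0.081]],"rot":[[0,0,0],[0,0,0],[0,0,0],[0,0,0],[0,0,0]],"fingers":[-1,-1,-1,-1,-1]}' >/dev/null
python3 -m jog '{"offset":[[0,0,0],[0,0,0],[0,0,0],[0,0,0],[0,0,0]],"rot":[[0,0,0],[0,0,0],[0,0,0],[0,0,0],[0,0,0]],"fingers":[-0.5,0,0.5,1,1]}'
python3 -m jog '{"offset":[[0,0,0],[0,0,0],[0,0,0],[0,0,0],[0,0,0]],"rot":[[0,0,0],[0,0,0],[0,0,0],[0,0,0],[0,0,0]],"fingers":[1,1,1,1,1]}'
python3 h.py 622 336.5 165 78.5
```

```text
time_s: 16.43
eef_pos: [652.4, 106.9, 21.6]
ee_rot: [179.9, -0.0, 78.5]
contact_force: [-6.9, -3.0, 18.2]
finger_gap: 26.1
time_s: 16.85
eef_pos: [652.4, 106.9, 21.7]
ee_rot: [179.9, -0.0, 78.5]
contact_force: [-0.4, -1.6, 7.6]
finger_gap: 26.3
t 16.85 at [652.4 106.9  21.7] [179.9  -0.   78.5] F [-0.4 -1.6  7.6] gap 26.3
offset [ 0.219  -0.0753 -0.1434] rot [ 0.09 -0.02  0.01]
```

```bash

python3 -m jog '{"offset":[[0,0,-0.01],[0,0,-0.04],[0,0,-0.08],[0,0,-0.12],[0,0,-0.14]],"rot":[[0,0,0],[0,0,0],[0,0,0],[0,0,0],[0,0,0]],"fingers":[1,1,1,1,1]}'
python3 -m jog '{"offset":[[0.12,-0.041,0],[0.12,-0.041,0],[0.12,-0.041,0],[0.12,-0.041,0],[0.12,-0.041,0]],"rot":[[0,0,0],[0,0,0],[0,0,0],[0,0,0],[0,0,0]],"fingers":[1,1,1,1,1]}' >/dev/null
python3 -m jog '{"offset":[[0.1,-0.034,0],[0.1,-0.034,0],[0.1,-0.034,0],[0.1,-0.034,0],[0.1,-0.034,0]],"rot":[[0,0,0],[0,0,0],[0,0,0],[0,0,0],[0,0,0]],"fingers":[1,1,1,1,1]}' >/dev/null
python3 -m jog '{"offset":[[0,0,0]],"rot":[[0,0,0]],"fingers":[1]}' >/dev/null
python3 - <<'E'
from w import *
from cell import *
s=manip.read_state();p,d=read_camera('wrist');cv2.imwrite('pics/w6.png',cv2.resize(p[:,:,::-1],(800,600)))
E
python3 h.py 622 337.5 92 78.5
```

```text
time_s: 17.27
eef_pos: [653.2, 107.4, 165.8]
ee_rot: [179.7, -0.1, 78.5]
contact_force: [0.9, -0.9, -0.6]
finger_gap: 26.4
t 18.23 at [622.9 334.8 160.4] [1.80e+02 1.00e-01 7.84e+01] F [-0.6 -0.  -0. ] gap 26.5
offset [ 0.0026 -0.0015  0.0684] rot [ 0.03  0.09 -0.13]
```

View pics/w6.png

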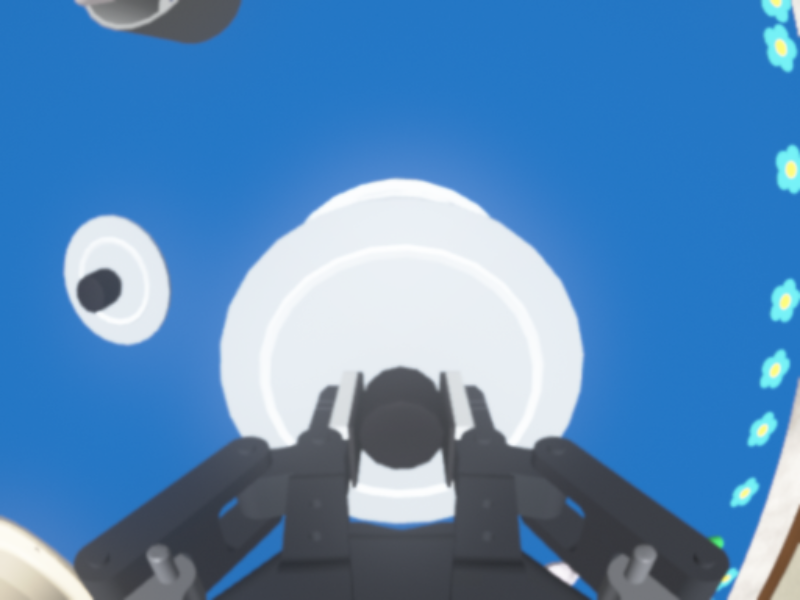

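The lid is held level with its front edge at (400,196). Behind it, the tub rim's far edge is at (400,179). I'll compare both centres.

```bash

python3 - <<'E'
from w import *
from cell import *
m=camera_model('wrist');s=manip.read_state()
T=Ro.from_euler('xyz',s['ee_rot'],degrees=True)
t=lambda q,z:T.inv().apply(ray(m,*q,z)-s['eef_pos'])
print('lid centre',(t((401,196),s['eef_pos'][2]-8.7)-[70,0,0]).round(1),'tub centre',(t((400,179),75)-[67,0,0]).round(1))
E
```

```text
lid centre [-2.8 -1.1  8.6] tub centre [ 1.5 -1.7 85.3]
```

```bash

python3 -m jog '{"offset":[[0.0036,-0.001,0.02],[0.0036,-0.001,0.035],[0.0036,-0.001,0.05],[0.0036,-0.001,0.058],[0.0036,-0.001,0.06]],"rot":[[0,0,0],[0,0,0],[0,0,0],[0,0,0],[0,0,0]],"fingers":[1,1,1,1,1]}' >/dev/null
python3 -m jog '{"offset":[[0,0,0.003],[0,0,0.006],[0,0,0.008],[0,0,0.008],[0,0,0.008]],"rot":[[0,0,0],[0,0,0],[0,0,0],[0,0,0],[0,0,0]],"fingers":[1,1,1,1,1]}'
python3 h.py 622 338 86.5 78.5
```

```text
time_s: 19.07
eef_pos: [622.0, 341.2, 92.8]
ee_rot: [180.0, -0.0, 78.5]
contact_force: [0.2, 0.4, -0.9]
finger_gap: 26.2
t 19.07 at [622.  341.2  92.8] [180.   -0.   78.5] F [ 0.2  0.4 -0.9] gap 26.2
offset [-0.0031  0.0006  0.0063] rot [ 0.02 -0.02  0.01]
```

```bash

python3 -m jog '{"offset":[[-0.0025,0,0.002],[-0.0025,0,0.004],[-0.0025,0,0.006],[-0.0025,0,0.007],[-0.0025,0,0.007]],"rot":[[0,0,0],[0,0,0],[0,0,0],[0,0,0],[0,0,0]],"fingers":[1,1,1,1,1]}'
python3 h.py 622 338.7 86.5 78.5
```

```text
time_s: 19.48
eef_pos: [621.4, 338.3, 86.7]
ee_rot: [180.0, 0.0, 78.5]
contact_force: [-3.5, -2.8, 11.4]
finger_gap: 26.2
t 19.48 at [621.4 338.3  86.7] [180.    0.   78.5] F [-3.5 -2.8 11.4] gap 26.2
offset [0.0005 0.0005 0.0002] rot [ 0.03  0.02 -0.  ]
```

Seated at the predicted 86.7. Release, rise and go to the small lid.

```bash

python3 -m jog '{"offset":[[0,0,-0.002],[0,0,-0.002],[0,0,-0.002],[0,0,-0.002],[0,0,-0.002]],"rot":[[0,0,0],[0,0,0],[0,0,0],[0,0,0],[0,0,0]],"fingers":[0.5,0,-0.5,-1,-1]}'
python3 -m jog '{"offset":[[0,0,-0.01],[0,0,-0.04],[0,0,-0.07],[0,0,-0.08],[0,0,-0.08]],"rot":[[0,0,0],[0,0,0],[0,0,0],[0,0,0],[0,0,0]],"fingers":[-1,-1,-1,-1,-1]}'
python3 -m jog '{"offset":[[0,0,0]],"rot":[[0,0,0]],"fingers":[-1]}'
python3 h.py 413 379 110 78.5
```

```text
time_s: 19.9
eef_pos: [621.3, 338.7, 87.1]
ee_rot: [-180.0, 0.0, 78.5]
contact_force: [0.5, 0.7, -0.4]
finger_gap: 73.0
time_s: 20.32
eef_pos: [622.9, 339.7, 171.4]
ee_rot: [179.8, -0.2, 78.5]
contact_force: [0.8, 0.3, -1.1]
finger_gap: 85.3
time_s: 20.4
eef_pos: [621.5, 338.7, 168.1]
ee_rot: [179.9, -0.0, 78.5]
contact_force: [0.4, 0.1, -0.3]
finger_gap: 85.2
t 20.4 at [621.5 338.7 168.1] [179.9  -0.   78.5] F [ 0.4  0.1 -0.3] gap 85.2
offset [-0.0021 -0.2124  0.0579] rot [ 0.06 -0.05  0.01]
```

```bash

python3 -m jog '{"offset":[[-0.002,-0.212,0],[-0.002,-0.212,0],[-0.002,-0.212,0],[-0.002,-0.212,0.0],[-0.002,-0.212,0.02]],"rot":[[0,0,0],[0,0,0],[0,0,0],[0,0,0],[0,0,0]],"fingers":[-1,-1,-1,-1,-1]}' 
python3 -m jog '{"offset":[[0,-0.008,0.02],[0,-0.008,0.04],[0,-0.008,0.04],[0,-0.008,0.04],[0,-0.008,0.04]],"rot":[[0,0,0],[0,0,0],[0,0,0],[0,0,0],[0,0,0]],"fingers":[-1,-1,-1,-1,-1]}' 
python3 - <<'E'
from w import *
from cell import *
s=manip.read_state();m=camera_model('wrist');p,d=read_camera('wrist');cv2.imwrite('pics/w7.png',cv2.resize(p[:,:,::-1],(800,600)))
E
python3 h.py 413 379 21 78.5
```

```text
time_s: 20.82
eef_pos: [418.3, 378.0, 151.3]
ee_rot: [180.0, -0.1, 78.5]
contact_force: [0.6, 1.2, -0.8]
finger_gap: 85.6
time_s: 21.23
eef_pos: [412.9, 378.9, 110.5]
ee_rot: [-180.0, 0.0, 78.5]
contact_force: [0.6, -0.3, 0.1]
finger_gap: 85.1
t 21.28 at [413.2 379.1 110.9] [180.   -0.   78.4] F [-0.1 -0.4 -0.2] gap 85.3
offset [-0.0001 -0.0002  0.0899] rot [ 0.02 -0.02 -0.05]
```

View pics/w7.png

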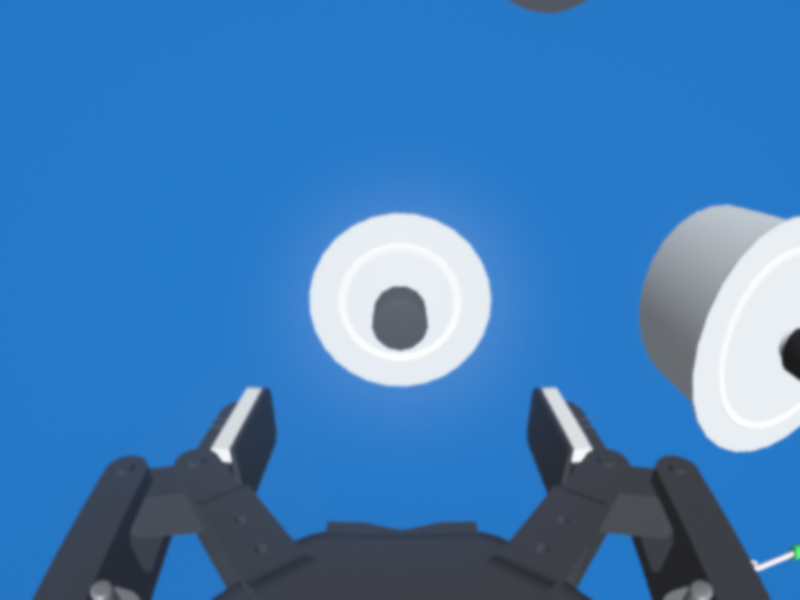

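The small lid is centred between the jaws (knob at (400,318)), and the large lid sits seated at right. Grasping.

```bash

python3 - <<'E'
from w import *
from cell import *
m=camera_model('wrist');print(((ray(m,400,212,13)+ray(m,400,386,11))/2).round(1))
E
python3 -m jog '{"offset":[[0,0,0.03],[0,0,0.055],[0,0,0.075],[0,0,0.088],[0,0,0.09]],"rot":[[0,0,0],[0,0,0],[0,0,0],[0,0,0],[0,0,0]],"fingers":[-1,-1,-1,-1,-1]}' >/dev/null
python3 -m jog '{"offset":[[0,0,0],[0,0,0],[0,0,0],[0,0,0],[0,0,0]],"rot":[[0,0,0],[0,0,0],[0,0,0],[0,0,0],[0,0,0]],"fingers":[-0.5,0,0.5,1,1]}'
python3 -m jog '{"offset":[[0,0,0],[0,0,0],[0,0,0],[0,0,0],[0,0,0]],"rot":[[0,0,0],[0,0,0],[0,0,0],[0,0,0],[0,0,0]],"fingers":[1,1,1,1,1]}'
python3 -m jog '{"offset":[[0,0,-0.01],[0,0,-0.04],[0,0,-0.08],[0,0,-0.12],[0,0,-0.15]],"rot":[[0,0,0],[0,0,0],[0,0,0],[0,0,0],[0,0,0]],"fingers":[1,1,1,1,1]}'
python3 -m jog '{"offset":[[0,0,0],[0,0,0]],"rot":[[0,0,0],[0,0,0]],"fingers":[1,1]}'
python3 h.py 650 -112 170 78.5
```

```text
[411.4 379.1  12. ]
time_s: 22.12
eef_pos: [413.0, 379.4, 21.6]
ee_rot: [179.9, -0.1, 78.5]
contact_force: [-3.6, -5.8, 24.8]
finger_gap: 26.8
time_s: 22.53
eef_pos: [412.9, 379.4, 21.7]
ee_rot: [179.9, -0.1, 78.5]
contact_force: [-0.9, -0.4, 8.7]
finger_gap: 26.0
time_s: 22.95
eef_pos: [412.5, 379.3, 174.2]
ee_rot: [179.9, -0.1, 78.5]
contact_force: [0.4, -0.6, -0.8]
finger_gap: 26.1
time_s: 23.12
eef_pos: [413.2, 379.6, 173.1]
ee_rot: [179.9, -0.2, 78.5]
contact_force: [0.3, -0.4, -0.8]
finger_gap: 25.9
t 23.12 at [413.2 379.6 173.1] [179.9  -0.2  78.5] F [ 0.3 -0.4 -0.8] gap 25.9
offset [-0.4345  0.3302  0.0024] rot [ 0.15 -0.21 -0.01]
```

```bash

python3 -m jog '{"offset":[[-0.145,0.11,0],[-0.145,0.11,0],[-0.145,0.11,0],[-0.145,0.11,0],[-0.145,0.11,0]],"rot":[[0,0,0],[0,0,0],[0,0,0],[0,0,0],[0,0,0]],"fingers":[1,1,1,1,1]}' >/dev/null
python3 -m jog '{"offset":[[-0.145,0.11,0],[-0.145,0.11,0],[-0.145,0.11,0],[-0.145,0.11,0],[-0.145,0.11,0]],"rot":[[0,0,0],[0,0,0],[0,0,0],[0,0,0],[0,0,0]],"fingers":[1,1,1,1,1]}' >/dev/null
python3 -m jog '{"offset":[[-0.145,0.11,0],[-0.145,0.11,0],[-0.145,0.11,0],[-0.145,0.11,0],[-0.145,0.11,0]],"rot":[[0,0,0],[0,0,0],[0,0,0],[0,0,0],[0,0,0]],"fingers":[1,1,1,1,1]}' >/dev/null
python3 -m jog '{"offset":[[0,0,0.02],[0,0,0.02],[0,0,0.02],[0,0,0.02]],"rot":[[0,0,0],[0,0,0],[0,0,0],[0,0,0]],"fingers":[1,1,1,1]}' >/dev/null
python3 - <<'E'
from w import *
from cell import *
s=manip.read_state();m=camera_model('wrist');p,d=read_camera('wrist');cv2.imwrite('pics/w8.png',cv2.resize(p[:,:,::-1],(800,600)))
E
python3 h.py 650 -112 98 78.5
```

```text
t 24.75 at [ 649.  -111.5  150.8] [-180.    -0.    78.6] F [ 0.3  0.1 -1.1] gap 26.2
offset [-0.0003  0.0011  0.0527] rot [-0.03 -0.02  0.11]
```

View pics/w8.png

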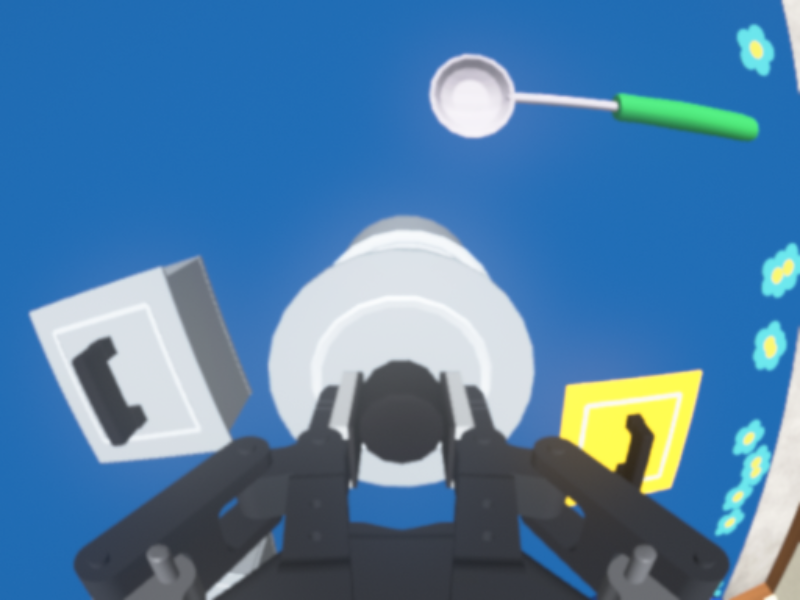

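The lid is level with its front edge at (400,248). The tub rim's far edge is at about (407,230), so the tub is slightly to the right.

```bash

python3 - <<'E'
from w import *
from cell import *
m=camera_model('wrist');s=manip.read_state()
T=Ro.from_euler('xyz',s['ee_rot'],degrees=True)
t=lambda q,z:T.inv().apply(ray(m,*q,z)-s['eef_pos'])
print('lid centre',(t((401,248),s['eef_pos'][2]-8.7)-[50,0,0]).round(1),'tub centre',(t((407,230),80)-[47,0,0]).round(1))
E
```

```text
lid centre [-0.1 -1.1  8.7] tub centre [-1.4  1.6 70.8]
```

```bash

python3 -m jog '{"offset":[[-0.001,0.002,0.02],[-0.001,0.002,0.035],[-0.001,0.002,0.046],[-0.001,0.002,0.05],[-0.001,0.002,0.05]],"rot":[[0,0,0],[0,0,0],[0,0,0],[0,0,0],[0,0,0]],"fingers":[1,1,1,1,1]}' >/dev/null
python3 -m jog '{"offset":[[0,0,0.001],[0,0,0.002],[0,0,0.003],[0,0,0.003],[0,0,0.003]],"rot":[[0,0,0],[0,0,0],[0,0,0],[0,0,0],[0,0,0]],"fingers":[1,1,1,1,1]}'
python3 h.py 651 -112.4 91.5 78.5
```

```text
time_s: 25.58
eef_pos: [651.1, -114.3, 97.9]
ee_rot: [180.0, 0.0, 78.5]
contact_force: [-0.1, 0.3, -1.4]
finger_gap: 26.2
t 25.58 at [ 651.1 -114.3   97.9] [180.    0.   78.5] F [-0.1  0.3 -1.4] gap 26.2
offset [ 0.0019 -0.0004  0.0064] rot [0.02 0.   0.01]
```

```bash

python3 -m jog '{"offset":[[0.0015,0,0.002],[0.0015,0,0.004],[0.0015,0,0.006],[0.0015,0,0.007],[0.0015,0,0.007]],"rot":[[0,0,0],[0,0,0],[0,0,0],[0,0,0],[0,0,0]],"fingers":[1,1,1,1,1]}'
python3 h.py 651 -112.4 91.5 78.5
```

```text
time_s: 26.0
eef_pos: [651.3, -112.6, 91.8]
ee_rot: [180.0, 0.0, 78.5]
contact_force: [-3.4, 1.0, 13.8]
finger_gap: 26.0
t 26.0 at [ 651.3 -112.6   91.8] [180.    0.   78.5] F [-3.4  1.  13.8] gap 26.0
offset [ 0.0002 -0.0004  0.0003] rot [0.03 0.01 0.02]
```

```bash

python3 -m jog '{"offset":[[0,0,-0.002],[0,0,-0.002],[0,0,-0.002],[0,0,-0.002],[0,0,-0.002]],"rot":[[0,0,0],[0,0,0],[0,0,0],[0,0,0],[0,0,0]],"fingers":[0.5,0,-0.5,-1,-1]}'
python3 -m jog '{"offset":[[0,0,-0.01],[0,0,-0.04],[0,0,-0.08],[0,0,-0.12],[0,0,-0.16]],"rot":[[0,0,0],[0,0,0],[0,0,0],[0,0,0],[0,0,0]],"fingers":[-1,-1,-1,-1,-1]}'
python3 -m jog '{"offset":[[0.12,0.12,0],[0.12,0.12,0],[0.12,0.12,0],[0.12,0.12,0],[0.12,0.12,0]],"rot":[[0,0,0],[0,0,0],[0,0,0],[0,0,0],[0,0,0]],"fingers":[-1,-1,-1,-1,-1]}'
python3 - <<'E'
from h import *
from cell import *
for n in('top','side'):
    p,d=read_camera(n);m=camera_model(n);c=cloud(d,m);np.save(n+'f.npy',c)
    cv2.imwrite(f'pics/{n}f.png',cv2.resize(p[:,:,::-1],(800,600)))
    for nm,(x,y),zt in(('S',(650,-112),83),('L',(622,336.5),78),('Q',(466.5,-121.3),68),('O',(425,-373.7),68)):
        q=c[(np.hypot(c[...,0]-x,c[...,1]-y)<90)&(abs(c[...,2]-zt)<7)]
        A=np.c_[q[:,:2]-[x,y],np.ones(len(q))];k=np.linalg.lstsq(A,q[:,2],rcond=None)[0]
        R=cv2.minAreaRect(q[:,:2].astype(np.float32))
        print(n,nm,np.round(R[0],1),np.round(R[1],1),round(R[2],1),'disc z',np.median(q[:,2]).round(1),'want',zt,'tilt',k[:2].round(3))
E
```

```text
time_s: 26.42
eef_pos: [651.1, -112.8, 92.2]
ee_rot: [-180.0, 0.0, 78.5]
contact_force: [-0.2, -0.2, -0.2]
finger_gap: 73.4
time_s: 26.83
eef_pos: [650.8, -112.6, 254.8]
ee_rot: [-180.0, -0.0, 78.5]
contact_force: [1.5, -0.2, -0.1]
finger_gap: 85.1
time_s: 27.25
eef_pos: [796.8, -11.6, 252.3]
ee_rot: [179.9, -0.3, 78.9]
contact_force: [-1.9, 1.0, -1.2]
finger_gap: 85.4
top S [0. 0.] [0. 0.] 0.0 disc z nan want 83 tilt [0. 0.]
top L [620.3 338. ] [138.6 137. ] 72.0 disc z 77.7 want 78 tilt [-0.001 -0.003]
top Q [0. 0.] [0. 0.] 0.0 disc z nan want 68 tilt [0. 0.]
top O [ 424.4 -372.4] [162.9 107.9] 78.4 disc z 67.4 want 68 tilt [ 0.002 -0.   ]
side S [ 651.9 -110.6] [102.5  93.6] 84.6 disc z 85.3 want 83 tilt [ 0.    -0.008]
side L [621.8 340. ] [141.  134.1] 86.0 disc z 80.3 want 78 tilt [ 0.004 -0.004]
side Q [ 468.1 -116.3] [119.6 129.3] 2.0 disc z 70.4 want 68 tilt [-0.001 -0.002]
side O [ 425.8 -370.5] [167.2 109. ] 78.7 disc z 70.1 want 68 tilt [-0. -0.]
  return _methods._mean(a, axis=axis, dtype=dtype,
  ret = ret.dtype.type(ret / rcount)
```

View pics/sidef.png

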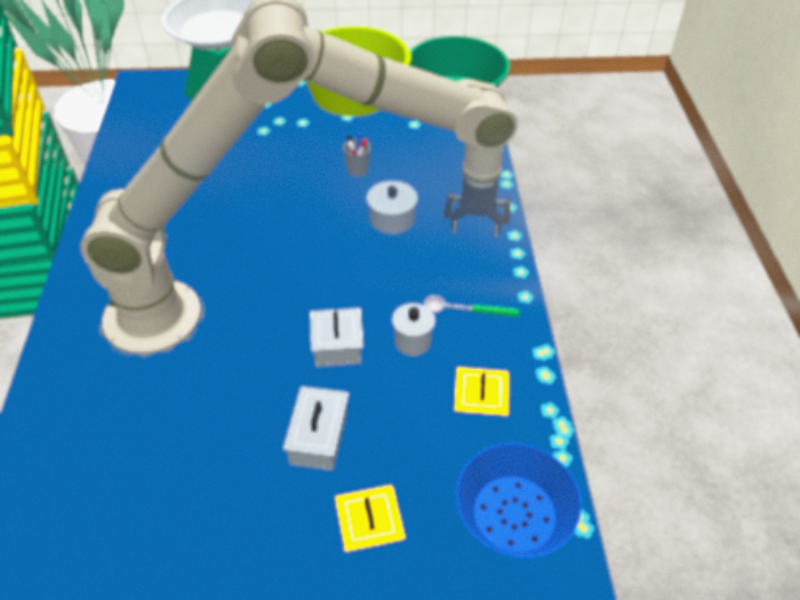

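The side view shows all four lids on their tubs and level: small (413,328), large (392,205), square (337,335), oblong (317,425). The spoon, beaker and yellow lids are in place. The side z reads about 2.3 mm high for every object, the same bias as at the start, so all four lids are home.

```bash
python3 -c "
from cell import manip
print(manip.close_job())"
```

```text
the job is handed in; nothing more can be done
None
```

All four lids are on their own tubs, and I handed the job in at about 27 s of the 104 s allowed. Each lid was taken by its knob or bar and lowered until light contact (11–20 N). Contact came within 0.2 mm of the fully-home height each time.

- **Height and level:** all four discs read at the home height and level within 0.01 rad. The side camera reads about 2.3 mm high throughout, as it did before I started, and I allowed for that. The top camera agreed to within 0.6 mm on the large and oblong tubs.
- **Centring:** lid centres read within about 5 mm of the tub positions measured at the start. The largest difference was on the square lid in the side view, where that camera also misread the tub's size.
- **Incomplete check:** the arm blocked the top camera's view of the small and square tubs, so those two rest on the side view and on where contact came.
- **Bystanders:** the beaker, spoon and yellow lids look undisturbed in the last side picture, though I did not measure them again.

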